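Put the coin roll away and shut the cash box

ROBOT

A 6-joint arm with a two-finger parallel gripper is mounted at the origin on a cart in front of the work surface, level with it; the furniture and walls round the work are solid. World frame = base frame: x ahead of the robot, y to its left, z up, the work surface at z = 0. Lengths are in m, angles in rad, forces in N, time in s.
With the tool pointing down it reaches from about 0.35 to 0.775 m from the base axis. Payload 5.5 kg.
Tool frame: the origin (TCP) lies on the centre line of the jaws, within the pads' length; the fingertips stand 19 mm ahead of it and the grasp point (between the pads) is the TCP; z points along the fingers, x is the direction in which the jaws open and shut, and the axes are right-handed (so a half turn about z gives the same grasp; the last joint's range is limited). The gripper opens to 85 mm and grips with 20 to 120 N. Pads are 22 mm wide; open, the fingers measure 114 mm over their backs; the gripper's body (76 mm by 85 mm) begins 54 mm behind the grasp point. The pads swing forward as they close: fully open they stand 13 mm farther back than shut.
Start: joints at [-1.335, 0.313, 0.046, 1.304, 0, 1.431], TCP at [0.211, -0.535, 0.25] pointing down, gripper open.
Joint ranges: [-2.76, 2.76], [-0.86, 1.69], [-1.03, 1.26], [-2.2, 2.34], [-1.47, 1.5], [-3.14, 3.14]. Speed limits (rad/s): [2.57, 2.57, 3.14, 3.14, 3.14, 3.14].

INTERFACE

Orientations are given as a unit quaternion [x, y, z, w].
In Python, from workcell import bot gives the robot as it stands. The module is installed in compiled form; this text tells all that it offers.
- The arm moves only by the tool arm_command, never from a script. Its argument "plan" is one flat list of numbers, 7 for each row, row after row: the shift along the tool's x, y, z normalised to -1 to 1, where 1 is 20 cm, then the turn, a rotation vector about the tool's x, y, z normalised to -1 to 1, where 1 is pi rad, then the opening, from -1 (shut) to 1 (fully open), so that 0 is half open. In form: [dx, dy, dz, rx, ry, rz, gripper, dx, dy, dz, rx, ry, rz, gripper, ...]. A call has 1 to 20 rows; each row shifts and turns the commanded pose from where the row before left it, along the tool's axes as they then stand; what a row does not reach is not made up. A row lasts 1/12 s, in which the tool goes at most 41.7 mm and 7.16 degrees, less where a joint would pass 70% of its speed; a pose out of reach is approached as far as the arm can. A call with a number of a shift or a turn outside -1 to 1 is refused whole. A call with a gripper value outside its range is refused whole. The fingers move at their own pace and stop on an object; "grip_force" is the grip in N (left out, the last holds). Time passes only in rows, so rows that do not move let the fingers close. It gives the time, the measured TCP pose, the force and the opening at its end, in the units of the state.
- bot.get_obs(): the state, without advancing time (a new reading comes with each control period).
- bot.read_camera(name): name is "side" or "top"; returns the picture (400x640x3 uint8, red, green, blue); there is no depth.
- bot.calibration(name): a dict with "vertical_fov" (degrees; the focal length in pixels is half the picture's height over the tangent of half this angle, whatever the lens; pixels are square), "cx", "cy" (the principal point, pixels), "k1" (the pictures are not rectified: a ray, as slopes to the right and down, at radius r is drawn at 1 + k1 r^2 times it, then the intrinsics apply), "T" (4x4, takes a point from camera to world coordinates). Camera axes: x right, y up, looking along -z (the intrinsics and any distortion apply to the point x, -y, -z); pixel columns grow to the right and rows downward; lengths in m; the calibration is good to about 2 mm. A picture is of the moment at which its call begins. calibration takes no time and is no camera call.
- bot.close_job(): hands the job in, once; it reports no verdict.
The state is a dict: "time": time; "joints": joint angles; "qvel": joint speeds; "joint_efforts": joint torques, N m; "ee_pos": TCP position; "ee_rot": TCP orientation; "contact_force": force on the tool from outside, world axes, zero at the start; "moment": the same for the moment, N m; "width": finger opening in m.
Only numpy, scipy, OpenCV 4.12 (cv2) and the standard library are available. Lean on these libraries where they do the work, as an engineer would, in place of code of your own. Each camera call takes 0.05 s, during which the arm holds its last target. There are 200 camera calls.

TASK

Put the coin roll that lies on its side on the desk beside the open cash box into one of the long compartments of the box's coin tray, lying flat so that the lid can close over it. Then shut the lid fully and let go.

Things in the scene. Friction and masses are not known exactly. Their poses are not given: they have to be found in the camera images.
- cash_box: Dark steel cash box 180 x 246 x 92 mm shut, fixed, lid open at the back. Origin: centre of underside; x from front to hinged back, y along it, z up. Wall rims 72 mm high. Coin tray inside: floor at z 42 mm; three walls along y (tops z 62 mm, at x -44, -1, +41 mm) make four compartments 40 mm wide, 232 mm long, middles x -64, -22, +20, +62 mm. A roll in one lies along y.
- roll_middle (a point): Centre of the coin roll: paper-wrapped cylinder, diameter 25 mm, 60 mm long, about 0.18 kg, lying on the desk left or right of the box (this point 12.5 mm up). z axis: the cylinder's axis, level. Not meant: rolls standing upright at the back, or the smaller battery (15 x 50 mm) lying on the box's other side.
- cash_box_lid (a joint): Lid hinge, rad: 0 shut, 1.57 upright, 1.75 fully open. Hinge line along the box's y at box x +86 mm, z 72 mm. Light friction keeps the lid standing near upright; its free edge pushed well forward from behind, it tips over and falls shut by its own weight.
- lid_edge (a point): Middle of the lid's free edge, halfway through its thickness, 175 mm from the hinge line. Lid 175 mm deep, 246 mm wide (box y), 15 mm thick, its outer face to the rear when open; a folded wire handle lies 4 mm proud on that face. With the lid upright this point is about 247 mm above the desk.
Not all that is in view belongs to the job. Of the things like the part that bears roll_middle, leave any that is orange or purple; of the rest the larger one is meant.

How it is judged:
By the outcome, as a careful person would: the job done as asked, in the order asked, and still so for the second after the job is handed in, with the robot touching nothing.
It also fails if it takes over 54 s, if anything falls off the work surface, if the arm or the gripper's body presses on something with over 40 N, if the wrist force passes 120 N, or if a joint passes its speed limit or range.

## Working session

There is one attempt and no reset: what is moved stays moved. The work goes in short steps, Python scripts to look and compute and a tool call to move; the robot and the scene stay as the last step left them, time stands still between calls to the robot, and variables do not carry over. Pictures are saved under pics/ and viewed, about 8 in all and at most 12, crops included, and the job is handed in when it is done.

Besides the shell and the picture viewer there is one more tool, called as name(argument=value, ...) on one line, values as JSON. arm_command: Moves the arm, as the interface text tells. Its arguments: {"type":"object","properties":{"plan":{"type":"array"},"grip_force":{"type":"number"}},"required":["plan"]}

```bash
mkdir -p pics
python3 - <<'E'
from workcell import bot
import cv2
for n in ("top","side"):
    im=bot.read_camera(n); cv2.imwrite(f"pics/{n}0.png",im[:,:,::-1])
    c=bot.calibration(n); print(n,{k:(v.tolist() if hasattr(v,'tolist') else v) for k,v in c.items()})
print(bot.get_obs())
E
```

```text
top {'vertical_fov': 42.25207972418822, 'cx': 320.6653509917573, 'cy': 204.310950424364, 'k1': -0.052046191038757274, 'T': [[-0.02162273384246855, 0.9885624963603117, -0.14925363704461694, 0.26457480945511513], [-0.9997657132431295, -0.02123289098191204, 0.0042051116521126955, 0.04508652350944453], [0.0009879294682641384, 0.14930959490407414, 0.9887900024094837, 1.5635744582574382], [0.0, 0.0, 0.0, 1.0]]}
side {'vertical_fov': 48.64593142141594, 'cx': 316.5211581566445, 'cy': 197.9204441062944, 'k1': -0.02398486130258993, 'T': [[-0.9898739297523504, 0.04520753511580763, -0.13455809884726935, 0.32632138427050283], [-0.14027441609640295, -0.4567205064144372, 0.8784813414121857, 0.9977372990992812], [-0.0217414669572156, 0.8884608363846394, 0.4584371830744702, 0.5794204995779851], [0.0, 0.0, 0.0, 1.0]]}
{'time': 0.1, 'joints': array([-1.33458505e+00,  3.13953332e-01,  4.50811492e-02,  1.30362889e+00,
       -1.05169693e-05,  1.43123521e+00]), 'qvel': array([ 0.00118261, -0.00106097,  0.00289011,  0.00129622, -0.00018814,
       -0.00125516]), 'joint_efforts': array([ 9.60505640e-04, -4.81725562e+01,  2.99244279e+01,  1.27713993e-02,
       -2.65545868e-04, -4.62380427e-06]), 'ee_pos': array([ 0.21092459, -0.53444184,  0.24947741]), 'ee_rot': array([ 8.26737608e-01, -5.62587061e-01, -6.34664634e-04, -5.69006499e-04]), 'contact_force': array([-0.31063095, -0.04460682, -0.70109447]), 'moment': array([0.01994881, 0.00594624, 0.00704383]), 'width': 0.08580904585652356}
```

View pics/top0.png

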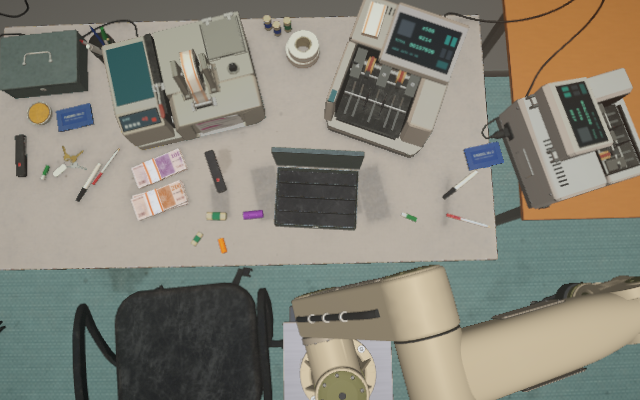

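View pics/side0.png

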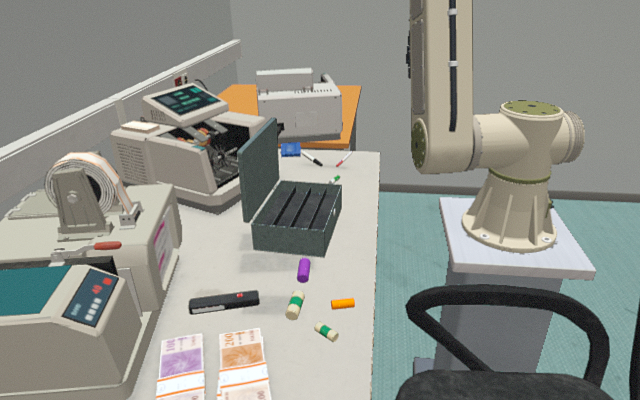

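The scene shows the open box around top px (316,200). The green and cream roll to take is at (216,216). The smaller one at (197,239), the purple (253,215) and the orange (222,245) are distractors, and the battery is at (410,217). Next I'll enlarge.

Run:
```python
import cv2
a=cv2.imread("pics/top0.png")[140:260,180:380]; cv2.imwrite("pics/tc.png",cv2.resize(a,None,fx=4,fy=4,interpolation=cv2.INTER_CUBIC))
b=cv2.imread("pics/side0.png")[110:350,190:390]; cv2.imwrite("pics/sc.png",cv2.resize(b,None,fx=2.5,fy=2.5,interpolation=cv2.INTER_CUBIC))
```

```text
(no output)
```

View pics/tc.png

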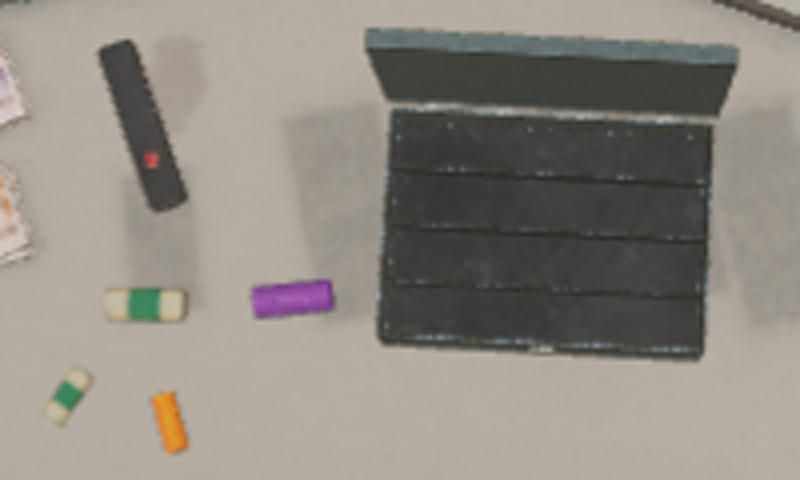

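View pics/sc.png

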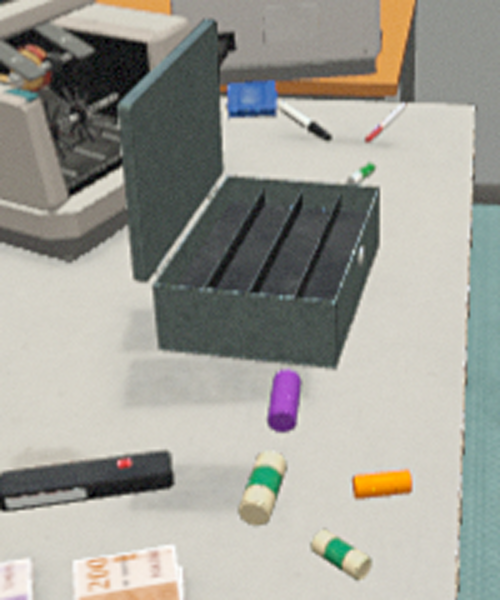

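The top crop (x4) puts the roll's ends at (105,303) and (187,305). The box rim corners are at about (382,340), (703,354), (713,124) and (392,111). The side crop shows the rim corners at (157,288), (337,300), (379,188), and the bottom ones at (161,347), (335,366). I'll fit poses to these.

```bash
cat > h.py <<'E'
import numpy as np, cv2
from workcell import bot
from scipy.optimize import least_squares
def proj(n,P):
    c=bot.calibration(n); T=np.array(c["T"]); P=np.atleast_2d(P)
    q=(P-T[:3,3])@T[:3,:3]; s=np.c_[q[:,0],-q[:,1]]/-q[:,2:3]
    f=200/np.tan(np.radians(c["vertical_fov"])/2)
    s=s*(1+c["k1"]*(s**2).sum(1,keepdims=True))
    return s*f+[c["cx"],c["cy"]]
def tp(p): return np.array(p)/4+[180-.375,140-.375]
def sp(p): return np.array(p)/2.5+[190-.3,110-.3]
def w(pose,L):
    x,y,t=pose; c,s=np.cos(t),np.sin(t); L=np.atleast_2d(L)
    return np.c_[x+c*L[:,0]-s*L[:,1], y+s*L[:,0]+c*L[:,1], L[:,2]]
def fit(p0,LT,UT,LS,US):
    r=lambda p: np.r_[(proj("top",w(p,LT))-UT).ravel(),(proj("side",w(p,LS))-US).ravel()]
    return least_squares(r,p0)
E
python3 - <<'E'
from h import *
a,b,z=.09,.123,.072
LT=[[-a,b,z],[-a,-b,z],[.086,-b,z],[.086,b,z]]; UT=tp([[382,340],[703,354],[713,124],[392,111]])
LS=[[.088,b,z],[-a,b,z],[-a,-b,z],[a,b,0],[-a,b,0]]; US=sp([[157,288],[337,300],[379,188],[161,347],[335,366]])
r=fit([.5,.05,0],LT,UT,LS,US); print("box",r.x.round(4)); print(r.fun.reshape(-1,2).round(1))
box=r.x
# lid edge corners: outer edge, angle q ; lid front-face/back-face at edge
UTl=tp([[366,30],[738,46]]); USl=sp([[122,98],[211,20]])
# roll: axis along local y; ends at z=.0125
rr=lambda p: np.r_[(proj("top",w(p,[[0,.03,.0125],[0,-.03,.0125]]))-tp([[105,303.5],[187,305]])).ravel(),
   (proj("side",w(p,[[0,0,.0125]]))-sp([[262,489]])).ravel()]
q=least_squares(rr,[.4,.2,0]); print("roll",q.x.round(4),q.fun.round(1))
for n in (1.45,1.5,1.57,1.65,1.75):
    # rear(outer) face top edge: hinge + 175 along, outer face offset 
    d=np.array([-np.cos(n),np.sin(n)]); o=np.array([np.sin(n),np.cos(n)])
    L=[[.086+.175*d[0]+k*o[0],yy,.072+.175*d[1]+k*o[1]] for k in (0,.015) for yy in (b,-b)]
    W=w(box,L); print(n,((proj("top",W)-[180,140])*4).round().tolist(),((proj("side",W)-[190,110])*2.5).round().tolist())
E
```

```text
box [ 0.5136  0.0488 -0.064 ]
[[-1.8  0.5]
 [ 2.8  0.6]
 [ 2.2 -1.3]
 [-1.  -1.6]
 [-3.3 -1.3]
 [ 2.   0.8]
 [ 2.1 -2. ]
 [-2.9  1.5]
 [ 3.2  1.6]]
roll [ 0.4715  0.3563 -0.0384] [ 0.1 -0.2 -0.6 -0.3  0.3 -0.4]
1.45 [[363.0, 75.0], [739.0, 91.0], [364.0, 53.0], [740.0, 68.0]] [[155.0, 106.0], [235.0, 19.0], [138.0, 103.0], [221.0, 16.0]]
1.5 [[363.0, 62.0], [740.0, 78.0], [365.0, 40.0], [741.0, 55.0]] [[145.0, 104.0], [226.0, 17.0], [128.0, 102.0], [212.0, 16.0]]
1.57 [[364.0, 44.0], [740.0, 59.0], [366.0, 22.0], [741.0, 37.0]] [[131.0, 103.0], [215.0, 17.0], [114.0, 102.0], [201.0, 16.0]]
1.65 [[366.0, 23.0], [741.0, 39.0], [367.0, 2.0], [742.0, 17.0]] [[116.0, 103.0], [202.0, 17.0], [99.0, 103.0], [188.0, 17.0]]
1.75 [[368.0, -1.0], [741.0, 14.0], [369.0, -22.0], [742.0, -7.0]] [[96.0, 104.0], [186.0, 18.0], [80.0, 106.0], [172.0, 20.0]]
```

Run:
```python
from h import *
z=.072; sg=np.array([1,-1])
UT=tp([[382,340],[703,354],[390,285],[703,297],[390,229],[705,239],[390,172],[710,185]])
US=sp([[157,288],[337,300],[379,188],[161,347],[335,366]])
def res(p):
    x,y,t,b,af,ab,bt=p
    LT=[[-af,b,z],[-af,-b,z]]+[[X,s*bt,.062] for X in(-.044,-.001,.041) for s in(1,-1)]
    LS=[[ab,b,z],[-af,b,z],[-af,-b,z],[ab,b,0],[-af,b,0]]
    return np.r_[(proj("top",w(p,LT))-UT).ravel(),(proj("side",w(p,LS))-US).ravel()]
r=least_squares(res,[.51,.05,-.06,.12,.09,.09,.116]); print(r.x.round(4)); print(r.fun.reshape(-1,2).round(1).tolist())
for P in ([.66,.1,.25],[.66,.06,.30],[.70,.06,.30],[.70,.14,.30]): print(P,proj("top",P).round())
```

```text
Traceback (most recent call last):
  File "h.py", line 13, in w
    x,y,t=pose; c,s=np.cos(t),np.sin(t); L=np.atleast_2d(L)
    ^^^^^
ValueError: too many values to unpack (expected 3)
```

arm_command(plan=[0, 0, 0, 0, 0, -0.039, 1, 0, 0, 0, 0, 0, -0.039, 1, 0, 0, 0, 0, 0, -0.039, 1, 0, 0, 0, 0, 0, -0.039, 1, 0, 0, 0, 0, 0, -0.039, 1, 0, 0, 0, 0, 0, -0.039, 1, 0, 0, 0, 0, 0, -0.039, 1, 0, 0, 0, 0, 0, -0.039, 1, 0, 0, 0, 0, 0, -0.039, 1, 0, 0, 0, 0, 0, -0.039, 1, 0, 0, 0, 0, 0, -0.039, 1, 0, 0, 0, 0, 0, -0.039, 1, 0, 0, 0, 0, 0, -0.039, 1, 0, 0, 0, 0, 0, -0.039, 1, 0, 0, 0, 0, 0, -0.039, 1, 0, 0, 0, 0, 0, -0.039, 1, 0, 0, 0, 0, 0, -0.039, 1, 0, 0, 0, 0, 0, -0.039, 1, 0, 0, 0, 0, 0, -0.039, 1, 0, 0, 0, 0, 0, -0.039, 1], grip_force=40)

```text
time: 1.77
ee_pos: [0.211, -0.5346, 0.2498]
ee_rot: [0.808, 0.59, 0.0, -0.0]
contact_force: [0.2, -0.3, 0.1]
width: 0.0853
```

```bash
sed -i 's/x,y,t=pose;/x,y,t=pose[:3];/' h.py
cat >> h.py <<'E'
from scipy.spatial.transform import Rotation as R
def go(P,yaw=None):
    o=bot.get_obs(); r=R.from_quat(o["ee_rot"]); X=r.as_matrix()[:,0]; y0=np.arctan2(X[1],X[0])
    print("shift/0.2 in tool axes",(r.inv().apply(np.array(P)-o["ee_pos"])/.2).round(3),"yaw",round(y0,3),"rz",None if yaw is None else round((y0-yaw)/np.pi,4))
E
python3 - <<'E'
from h import *
z=.072
UT=tp([[382,340],[703,354],[390,285],[703,297],[390,229],[705,239],[390,172],[710,185]])
US=sp([[157,288],[337,300],[379,188],[161,347],[335,366]])
def res(p):
    x,y,t,b,af,ab,bt=p
    LT=[[-af,b,z],[-af,-b,z]]+[[X,s*bt,.062] for X in(-.044,-.001,.041) for s in(1,-1)]
    LS=[[ab,b,z],[-af,b,z],[-af,-b,z],[ab,b,0],[-af,b,0]]
    return np.r_[(proj("top",w(p,LT))-UT).ravel(),(proj("side",w(p,LS))-US).ravel()]
r=least_squares(res,[.51,.05,-.06,.12,.09,.09,.116]); print(r.x.round(4)); print(r.fun.reshape(-1,2).round(1).tolist())
for P in ([.66,.1,.25],[.66,.06,.30],[.70,.06,.30],[.70,.14,.30]): print(P,proj("top",P).round())
E
```

```text
[ 0.511   0.0507 -0.0654  0.1172  0.0827  0.0854  0.1162]
[[-0.4, -1.1], [0.2, -1.0], [-1.0, -0.0], [0.1, 0.4], [-0.2, -0.5], [0.1, 0.4], [0.6, -0.3], [-0.7, -0.1], [-0.5, -2.0], [0.2, -0.3], [0.1, -0.9], [0.6, 0.8], [1.4, 0.5]]
[0.66, 0.1, 0.25] [[296. 131.]]
[0.66, 0.06, 0.3] [[311. 125.]]
[0.7, 0.06, 0.3] [[311. 109.]]
[0.7, 0.14, 0.3] [[279. 110.]]
```

arm_command(plan=[0, 0, 0, 0, 0, -0.0288, 1, 0, 0, 0, 0, 0, -0.0288, 1, 0, 0, 0, 0, 0, -0.0288, 1, 0, 0, 0, 0, 0, 0, 1])

```text
time: 2.1
ee_pos: [0.211, -0.5346, 0.2498]
ee_rot: [0.722, 0.692, 0.0, -0.0]
contact_force: [-0.6, -0.1, -0.8]
width: 0.0851
```

```bash
python3 -c "
from h import *
go([.42,-.1,.25],1.532);go([.4715,.3563,.12],1.532)"
```

```text
shift/0.2 in tool axes [2.215e+00 9.540e-01 1.000e-03] yaw 1.529 rz -0.0009
shift/0.2 in tool axes [4.504 1.116 0.653] yaw 1.529 rz -0.0009
```

arm_command(plan=[0.158, 0.068, 0, 0, 0, 0, 0.9, 0.158, 0.068, 0, 0, 0, 0, 0.9, 0.158, 0.068, 0, 0, 0, 0, 0.9, 0.158, 0.068, 0, 0, 0, 0, 0.9, 0.158, 0.068, 0, 0, 0, 0, 0.9, 0.158, 0.068, 0, 0, 0, 0, 0.9, 0.158, 0.068, 0, 0, 0, 0, 0.9, 0.158, 0.068, 0, 0, 0, 0, 0.9, 0.158, 0.068, 0, 0, 0, 0, 0.9, 0.158, 0.068, 0, 0, 0, 0, 0.9, 0.158, 0.068, 0, 0, 0, 0, 0.9, 0.158, 0.068, 0, 0, 0, 0, 0.9, 0.158, 0.068, 0, 0, 0, 0, 0.9, 0.158, 0.068, 0, 0, 0, 0, 0.9])

```text
time: 3.27
ee_pos: [0.4209, -0.0996, 0.2503]
ee_rot: [0.724, 0.69, -0.0, 0.0]
contact_force: [1.1, 0.0, -0.3]
width: 0.0814
```

arm_command(plan=[0.152, 0.011, 0, 0, 0, 0, 0.9, 0.152, 0.011, 0, 0, 0, 0, 0.9, 0.152, 0.011, 0, 0, 0, 0, 0.9, 0.152, 0.011, 0, 0, 0, 0, 0.9, 0.152, 0.011, 0, 0, 0, 0, 0.9, 0.152, 0.011, 0, 0, 0, 0, 0.9, 0.152, 0.011, 0, 0, 0, 0, 0.9, 0.152, 0.011, 0, 0, 0, 0, 0.9, 0.152, 0.011, 0, 0, 0, 0, 0.9, 0.152, 0.011, 0, 0, 0, 0, 0.9, 0.152, 0.011, 0, 0, 0, 0, 0.9, 0.152, 0.011, 0, 0, 0, 0, 0.9, 0.152, 0.011, 0, 0, 0, 0, 0.9, 0.152, 0.011, 0, 0, 0, 0, 0.9, 0.152, 0.011, 0, 0, 0, 0, 0.9, 0, 0, 0, 0, 0, 0, 0.9, 0, 0, 0, 0, 0, 0, 0.9])

```text
time: 4.68
ee_pos: [0.4732, 0.354, 0.2493]
ee_rot: [0.722, 0.692, -0.001, -0.0]
contact_force: [-0.5, 0.1, -0.5]
width: 0.0813
```

```bash
python3 -c "
from h import *
print(bot.get_obs()['time'],bot.get_obs()['ee_pos'],bot.get_obs()['ee_rot'])
go([.4715,.3563,.06],1.532)"
```

```text
4.6833 [0.47321209 0.35401766 0.24929397] [ 7.22279286e-01  6.91601104e-01 -7.37211773e-04 -4.43416611e-05]
shift/0.2 in tool axes [ 0.012 -0.008  0.946] yaw 1.527 rz -0.0015
```

Descend to z 0.065 and look.

arm_command(plan=[0.002, -0.001, 0.15, 0, 0, -0.0015, 0.9, 0.002, -0.001, 0.15, 0, 0, 0, 0.9, 0.002, -0.001, 0.15, 0, 0, 0, 0.9, 0.002, -0.001, 0.15, 0, 0, 0, 0.9, 0.002, -0.002, 0.15, 0, 0, 0, 0.9, 0.002, -0.002, 0.17, 0, 0, 0, 0.9, 0, 0, 0, 0, 0, 0, 0.9])

```text
time: 5.27
ee_pos: [0.4678, 0.3514, 0.06]
ee_rot: [0.722, 0.692, -0.006, -0.001]
contact_force: [-1.1, -0.2, -0.9]
width: 0.0814
```

Run:
```python
from h import *
im=bot.read_camera("side")[:,:,::-1]; a=im[200:380,220:400]
cv2.imwrite("pics/s1.png",cv2.resize(a,None,fx=3,fy=3,interpolation=cv2.INTER_CUBIC))
o=bot.get_obs(); print(o['ee_pos'],((proj("side",[o['ee_pos'],[.4715,.3563,.0125]])-[220,200])*3).round())
```

```text
[0.46911762 0.35236947 0.06312384] [[226. 248.]
 [224. 315.]]
```

View pics/s1.png

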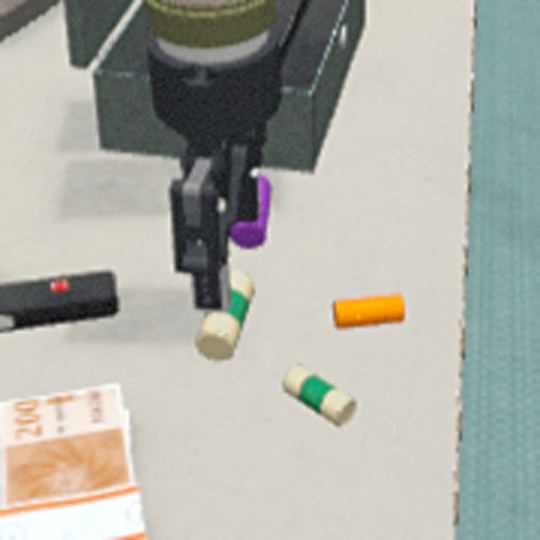

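The near finger tip (212,305) sits above the roll's near end (216,345), and the far finger clears the purple roll. Next I go down.

```bash
python3 -c "
from h import *
go([.4715,.3563,.024],1.532)"
```

```text
shift/0.2 in tool axes [0.021 0.012 0.195] yaw 1.529 rz -0.0009
```

arm_command(plan=[0, 0, 0, 0, 0, 0, 0.9, 0, 0, 0, 0, 0, 0, 0.9, 0.01, 0, 0.06, 0, 0, 0, 0.9, 0.005, 0, 0.04, 0, 0, 0, 0.9, 0, 0, 0, 0, 0, 0, 0.9, 0, 0, 0, 0, 0, 0, 0.9])

```text
time: 5.82
ee_pos: [0.4718, 0.3582, 0.0458]
ee_rot: [0.721, 0.693, -0.001, -0.0]
contact_force: [-0.1, -0.1, 0.7]
width: 0.0815
```

```bash
python3 -c "
from h import *
print(bot.get_obs()['ee_pos']);go([.4715,.3563,.024],1.532)"
```

```text
[0.47180551 0.35815333 0.04582212]
shift/0.2 in tool axes [-0.009 -0.001  0.109] yaw 1.532 rz -0.0
```

arm_command(plan=[-0.005, 0, 0.06, 0, 0, 0, 0.9, -0.004, 0, 0.059, 0, 0, 0, 0.9, 0, 0, 0, 0, 0, 0, 0.9, 0, 0, 0, 0, 0, 0, 0.9, 0, 0, 0, 0, 0, 0, 0, 0, 0, 0, 0, 0, 0, -0.2, 0, 0, 0, 0, 0, 0, -0.2, 0, 0, 0, 0, 0, 0, -0.2, 0, 0, 0, 0, 0, 0, -0.2, 0, 0, 0, 0, 0, 0, -0.2, 0, 0, 0, 0, 0, 0, -0.2])

```text
time: 6.73
ee_pos: [0.473, 0.3569, 0.0236]
ee_rot: [0.721, 0.693, 0.001, 0.0]
contact_force: [-0.1, -0.2, 6.2]
width: 0.0588
```

arm_command(plan=[0, 0, -0.03, 0, 0, 0, -0.3, 0, 0, -0.06, 0, 0, 0, -0.3, 0, 0, -0.1, 0, 0, 0, -0.3, 0, 0, -0.12, 0, 0, 0, -0.3, 0, 0, -0.12, 0, 0, 0, -0.3, 0, 0, -0.12, 0, 0, 0, -0.3, 0, 0, -0.12, 0, 0, 0, -0.3, 0, 0, 0, 0, 0, 0, -0.3, 0, 0, 0, 0, 0, 0, -0.3], grip_force=50)

```text
time: 7.48
ee_pos: [0.4728, 0.3569, 0.1576]
ee_rot: [0.721, 0.693, 0.001, 0.0]
contact_force: [0.4, -0.3, -2.4]
width: 0.0587
```

Run:
```python
from h import *
im=bot.read_camera("side")[:,:,::-1]; a=im[150:350,200:400]
cv2.imwrite("pics/s2.png",cv2.resize(a,None,fx=3,fy=3,interpolation=cv2.INTER_CUBIC))
o=bot.get_obs(); print(o['ee_pos'],o['width'],o['contact_force'])
p=w([.511,.0507,-.0654],[-.022,0,0])[0]; print(p)
go([p[0],p[1],.15],np.pi/2-.0654)
```

```text
[0.47188066 0.35633988 0.15597016] 0.058741526822814534 [ 0.30490218 -0.09292547 -2.99959965]
[0.48904703 0.05213777 0.        ]
shift/0.2 in tool axes [-1.516  0.145  0.03 ] yaw 1.532 rz 0.0084
```

View pics/s2.png

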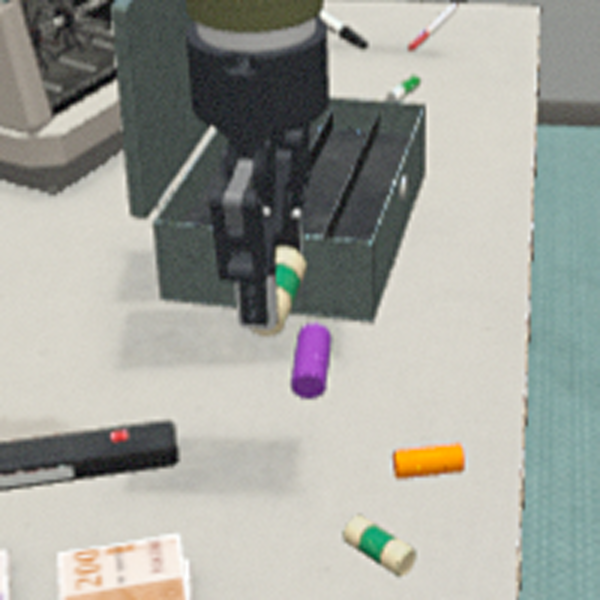

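The roll is held between the fingers by its ends, and the far end shows at (290,255). I'll check for an offset or pitch.

Run:
```python
from h import *
c=bot.get_obs()['ee_pos']
for dx in (0,-.006,-.012):
  for dz in (-.003,-.009,-.015):
    print(dx,dz,((proj("side",[c+[dx,.03,dz],c+[dx,0,dz],c+[dx,-.03,dz],c+[dx,.03,dz-.0125],c+[dx-.0125,0,dz]])-[200,150])*3).round().astype(int).tolist())
```

```text
0 -0.003 [[263, 308], [273, 279], [283, 252], [264, 326], [294, 280]]
0 -0.009 [[264, 317], [274, 288], [283, 260], [265, 335], [295, 289]]
0 -0.015 [[264, 325], [274, 296], [283, 269], [265, 343], [295, 297]]
-0.006 -0.003 [[273, 309], [283, 280], [292, 253], [274, 327], [304, 281]]
-0.006 -0.009 [[274, 317], [284, 288], [293, 261], [275, 335], [305, 289]]
-0.006 -0.015 [[274, 326], [284, 297], [293, 269], [275, 344], [305, 298]]
-0.012 -0.003 [[284, 309], [293, 280], [302, 253], [285, 327], [314, 282]]
-0.012 -0.009 [[284, 318], [294, 289], [302, 262], [285, 336], [315, 290]]
-0.012 -0.015 [[285, 327], [294, 297], [303, 270], [286, 345], [315, 299]]
```

arm_command(plan=[-0.08, 0.008, 0, 0, 0, 0, -0.3, -0.12, 0.012, 0, 0, 0, 0, -0.3, -0.15, 0.015, 0, 0, 0, 0, -0.3, -0.15, 0.015, 0, 0, 0, 0, -0.3, -0.15, 0.015, 0, 0, 0, 0, -0.3, -0.15, 0.015, 0, 0, 0, 0, -0.3, -0.15, 0.015, 0, 0, 0, 0, -0.3, -0.15, 0.015, 0, 0, 0, 0, -0.3, -0.15, 0.015, 0, 0, 0, 0, -0.3, -0.13, 0.013, 0, 0, 0, 0, -0.3, -0.09, 0.009, 0, 0, 0, 0, -0.3, -0.046, 0.007, 0, 0, 0, 0.0084, -0.3, 0, 0, 0, 0, 0, 0, -0.3, 0, 0, 0, 0, 0, 0, -0.3, 0, 0, 0, 0, 0, 0, -0.3])

```text
time: 8.78
ee_pos: [0.4906, 0.0532, 0.1558]
ee_rot: [0.73, 0.684, -0.0, -0.001]
contact_force: [-0.7, 0.6, -1.4]
width: 0.0587
```

Run:
```python
from h import *
im=bot.read_camera("side")[:,:,::-1]; a=im[90:290,200:400]
cv2.imwrite("pics/s3.png",cv2.resize(a,None,fx=3,fy=3,interpolation=cv2.INTER_CUBIC))
o=bot.get_obs(); c=o['ee_pos']; print(c,o['width'],o['contact_force'])
B=[.511,.0507,-.0654]
p=w(B,[-.0195,0,0])[0]; go([p[0],p[1],.10],np.pi/2-.0654); go([p[0],p[1],.069])
for dx in (0,-.004): print(((proj("side",[c+[dx,.03,-.011],c+[dx-.0125,0,-.011]])-[200,90])*3).round().tolist())
```

```text
[0.49071334 0.05338209 0.15600964] 0.058173037831017446 [ 0.14250899  0.84363801 -2.12041903]
shift/0.2 in tool axes [-0.007  0.005  0.28 ] yaw 1.507 rz 0.0004
shift/0.2 in tool axes [-0.007  0.005  0.435] yaw 1.507 rz None
[[317.0, 273.0], [339.0, 258.0]]
[[322.0, 273.0], [344.0, 258.0]]
```

View pics/s3.png

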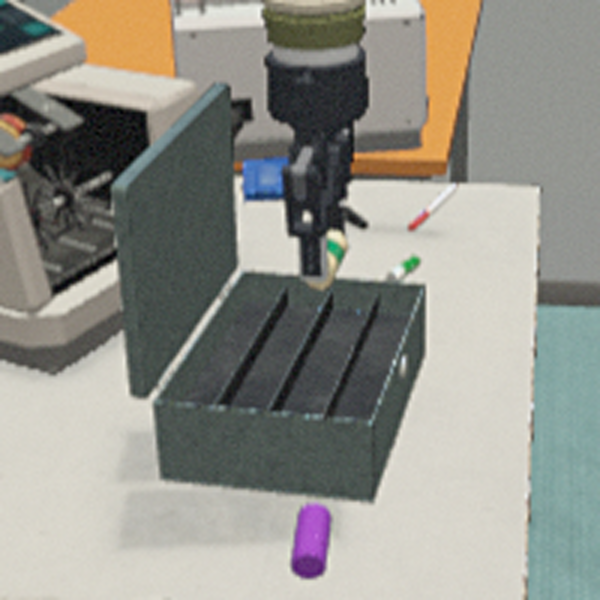

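The roll hangs over the third compartment, clear of the lid. Lowering now.

arm_command(plan=[-0.004, 0.005, 0.05, 0, 0, 0, -0.3, -0.003, 0.003, 0.08, 0, 0, 0, -0.3, 0, 0, 0.08, 0, 0, 0, -0.3, 0, 0, 0.08, 0, 0, 0, -0.3, 0, 0, 0.06, 0, 0, 0, -0.3, 0, 0, 0.04, 0, 0, 0, -0.3, 0, 0, 0.025, 0, 0, 0, -0.3, 0, 0, 0, 0, 0, 0, -0.3, 0, 0, 0, 0, 0, 0, -0.3])

```text
time: 9.58
ee_pos: [0.4927, 0.0511, 0.0735]
ee_rot: [0.73, 0.684, -0.0, 0.0]
contact_force: [-0.9, -0.8, -0.8]
width: 0.0586
```

arm_command(plan=[0, 0, 0.015, 0, 0, 0, -0.3, 0, 0, 0.015, 0, 0, 0, -0.3, 0, 0, 0, 0, 0, 0, -0.3, 0, 0, 0, 0, 0, 0, -0.3])

```text
time: 9.92
ee_pos: [0.4927, 0.0507, 0.0676]
ee_rot: [0.73, 0.684, 0.0, 0.0]
contact_force: [-0.9, 0.4, -3.0]
width: 0.0587
```

arm_command(plan=[0, 0, 0.005, 0, 0, 0, 0.45, 0, 0, 0, 0, 0, 0, 0.6, 0, 0, 0, 0, 0, 0, 0.7, 0, 0, 0, 0, 0, 0, 0.7, 0, 0, 0, 0, 0, 0, 0.7, 0, 0, -0.05, 0, 0, 0, 0.7, 0, 0, -0.1, 0, 0, 0, 0.7, 0, 0, -0.15, 0, 0, 0, 0.7, 0, 0, -0.15, 0, 0, 0, 0.7, 0, 0, -0.15, 0, 0, 0, 0.7, 0, 0, -0.15, 0, 0, 0, 0.7, 0, 0, -0.18, 0, 0, 0, 0.7, 0, 0, -0.18, 0, 0, 0, 0.7, 0, 0, -0.1, 0, 0, 0, 0.7, 0, 0, 0, 0, 0, 0, 0.7])

```text
time: 11.17
ee_pos: [0.4945, 0.0507, 0.3147]
ee_rot: [0.73, 0.684, 0.003, 0.004]
contact_force: [0.4, 0.5, -0.2]
width: 0.0726
```

Run:
```python
from h import *
im=bot.read_camera("side")[:,:,::-1]; a=im[90:290,200:400]
t=bot.read_camera("top")[:,:,::-1][100:250,250:400]
cv2.imwrite("pics/s4.png",np.hstack([cv2.resize(a,(400,400),interpolation=cv2.INTER_CUBIC),cv2.resize(t,(400,400),interpolation=cv2.INTER_CUBIC)]))
o=bot.get_obs(); print(o['time'],o['ee_pos'],o['width'],o['contact_force'])
```

```text
11.2667 [0.49300186 0.05078359 0.30985705] 0.07300242062951055 [ 0.55857856 -0.38417683  0.39070543]
```

View pics/s4.png

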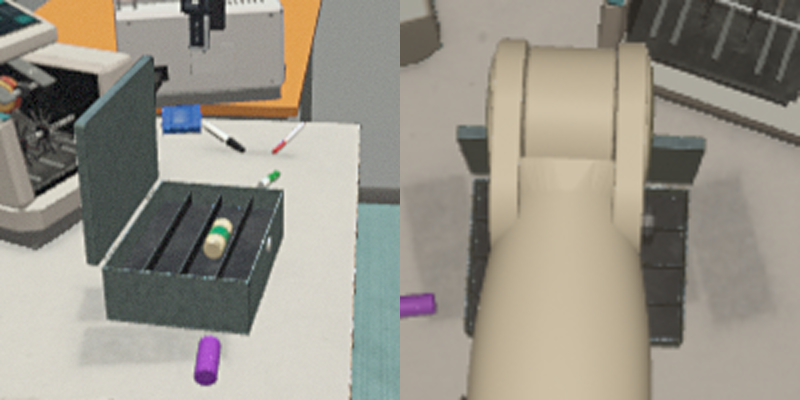

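The roll lies flat in the second compartment from the front, at (219,238) in the left half. Next I go up and over behind the lid, fingers shut.

```bash
python3 -c "
from h import *
go([.492,.10,.34]);go([.66,.10,.34])"
```

```text
shift/0.2 in tool axes [ 0.245 -0.021 -0.151] yaw 1.505 rz None
shift/0.2 in tool axes [ 0.3    0.817 -0.148] yaw 1.505 rz None
```

arm_command(plan=[0.05, 0, -0.1, 0, 0, 0, -1, 0.1, 0, -0.05, 0, 0, 0, -1, 0.1, 0.05, 0, 0, 0, 0, -1, 0.05, 0.1, 0, 0, 0, 0, -1, 0, 0.12, 0, 0, 0, 0, -1, 0, 0.12, 0, 0, 0, 0, -1, 0, 0.12, 0, 0, 0, 0, -1, 0, 0.12, 0, 0, 0, 0, -1, 0, 0.1, 0, 0, 0, 0, -1, 0, 0.06, 0, 0, 0, 0, -1, 0, 0.03, 0, 0, 0, 0, -1, 0, 0, 0, 0, 0, 0, -1, 0, 0, 0, 0, 0, 0, -1])

```text
time: 12.35
ee_pos: [0.6596, 0.0999, 0.3372]
ee_rot: [0.73, 0.684, -0.001, -0.001]
contact_force: [0.2, 0.1, 0.0]
width: -0.0003
```

Run:
```python
from h import *
im=bot.read_camera("side")[:,:,::-1]; a=im[70:270,180:380]
t=bot.read_camera("top")[:,:,::-1][60:210,240:390]
cv2.imwrite("pics/s5.png",np.hstack([cv2.resize(a,(400,400),interpolation=cv2.INTER_CUBIC),cv2.resize(t,(400,400),interpolation=cv2.INTER_CUBIC)]))
o=bot.get_obs(); print(o['time'],o['ee_pos'],o['width'],o['contact_force'])
```

```text
12.45 [0.65927722 0.10010542 0.33847518] -2.3765932694880778e-05 [-0.86340952  0.79072123  0.14348174]
```

View pics/s5.png

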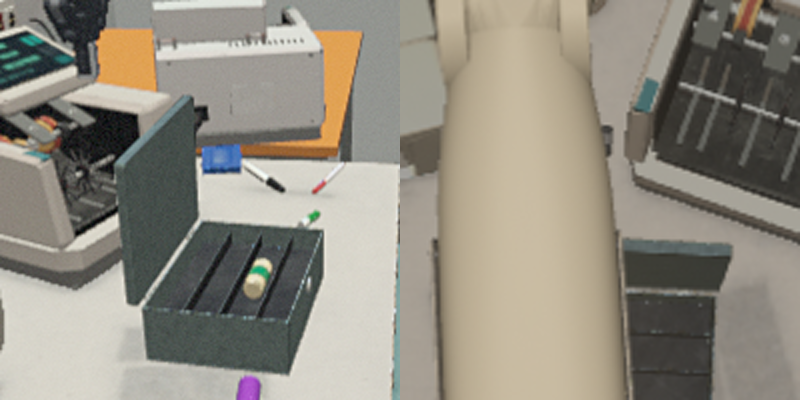

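The lid still stands at about its first angle, and the gripper is behind it and clear. Lower, then push forward.

arm_command(plan=[0, 0, 0.06, 0, 0, 0, -1, 0, 0, 0.1, 0, 0, 0, -1, 0, 0, 0.1, 0, 0, 0, -1, 0, 0, 0.1, 0, 0, 0, -1, 0, 0, 0.1, 0, 0, 0, -1, 0, 0, 0.06, 0, 0, 0, -1, 0, 0, 0.04, 0, 0, 0, -1, 0, 0, 0, 0, 0, 0, -1])

```text
time: 13.12
ee_pos: [0.6586, 0.1, 0.2251]
ee_rot: [0.73, 0.684, -0.001, -0.001]
contact_force: [-0.2, 0.1, 0.5]
width: 0.0
```

arm_command(plan=[0, -0.04, 0, 0, 0, 0, -1, 0, -0.04, 0, 0, 0, 0, -1, 0, -0.04, 0, 0, 0, 0, -1, 0, -0.04, 0, 0, 0, 0, -1, 0, -0.04, 0, 0, 0, 0, -1, 0, -0.04, 0, 0, 0, 0, -1, 0, -0.04, 0, 0, 0, 0, -1, 0, -0.04, 0, 0, 0, 0, -1])

```text
time: 13.78
ee_pos: [0.5956, 0.1042, 0.2268]
ee_rot: [0.73, 0.684, 0.0, 0.0]
contact_force: [0.8, 0.3, -0.6]
width: 0.0001
```

arm_command(plan=[0, -0.04, 0, 0, 0, 0, -1, 0, -0.04, 0, 0, 0, 0, -1, 0, -0.04, 0, 0, 0, 0, -1, 0, -0.04, 0, 0, 0, 0, -1, 0, -0.04, 0, 0, 0, 0, -1, 0, -0.04, 0, 0, 0, 0, -1, 0, -0.04, 0, 0, 0, 0, -1, 0, -0.04, 0, 0, 0, 0, -1, 0, 0, 0, 0, 0, 0, -1])

```text
time: 14.53
ee_pos: [0.5307, 0.1085, 0.2266]
ee_rot: [0.73, 0.684, -0.0, -0.0]
contact_force: [-0.4, 0.6, -0.8]
width: -0.0003
```

Run:
```python
from h import *
im=bot.read_camera("side")[:,:,::-1]; a=im[70:270,180:380]
cv2.imwrite("pics/s6.png",cv2.resize(a,(500,500),interpolation=cv2.INTER_CUBIC))
o=bot.get_obs(); print(o['time'],o['ee_pos'],o['contact_force'])
```

```text
14.5833 [0.53170965 0.10842038 0.22669142] [-0.54545321 -0.18619923 -0.3829694 ]
```

View pics/s6.png

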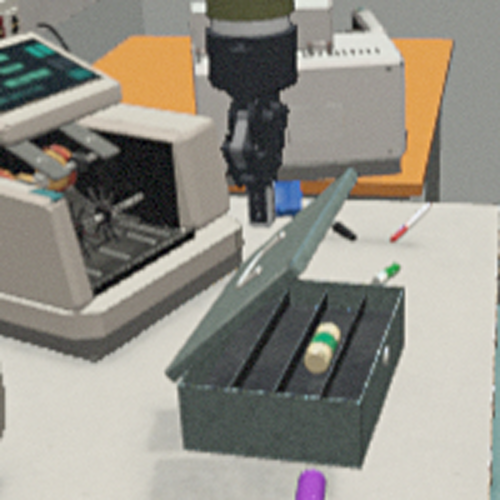

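The lid has tipped forward past the finger, with its edge at (350,175) to (295,270). I'll lift clear and let it fall.

arm_command(plan=[0, 0, -0.1, 0, 0, 0, -1, 0, 0, -0.15, 0, 0, 0, -1, 0, 0, -0.15, 0, 0, 0, -1, 0, 0, -0.1, 0, 0, 0, -1, 0, 0, 0, 0, 0, 0, -1, 0, 0, 0, 0, 0, 0, -1, 0, 0, 0, 0, 0, 0, -1, 0, 0, 0, 0, 0, 0, -1, 0, 0, 0, 0, 0, 0, -1, 0, 0, 0, 0, 0, 0, -1])

```text
time: 15.42
ee_pos: [0.532, 0.1083, 0.3253]
ee_rot: [0.73, 0.684, -0.001, -0.001]
contact_force: [0.0, -0.3, -0.6]
width: -0.0005
```

Run:
```python
from h import *
im=bot.read_camera("side")[:,:,::-1]; a=im[120:270,220:370]
cv2.imwrite("pics/s7.png",cv2.resize(a,(600,600),interpolation=cv2.INTER_CUBIC))
o=bot.get_obs(); print(o['time'],o['ee_pos'],o['contact_force'])
B=[.511,.0507,-.0654]
L=[[x,y,z] for z in (.072,.087) for x,y in ((-.089,.123),(.089,.123),(-.089,-.123))]
print(((proj("side",w(B,L))-[220,120])*4).round().tolist())
```

```text
15.4667 [0.53214641 0.10826738 0.32557621] [-0.3830923   0.30016795  0.10836662]
[[428.0, 444.0], [119.0, 416.0], [496.0, 253.0], [428.0, 421.0], [116.0, 393.0], [496.0, 233.0]]
```

View pics/s7.png

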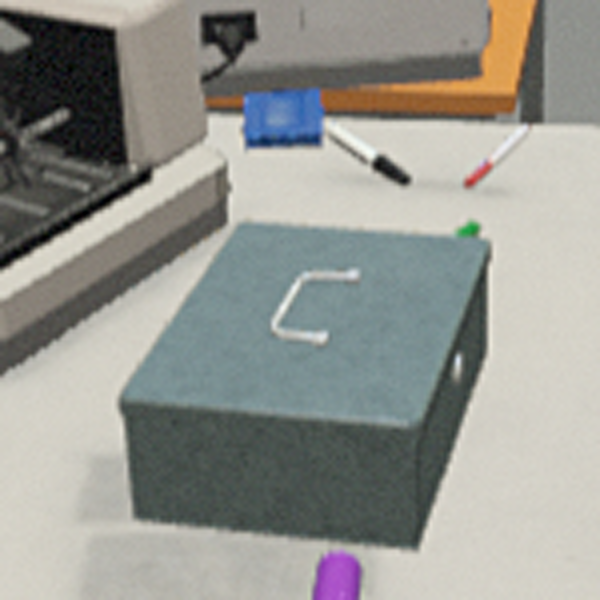

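```bash
python3 -c "
from workcell import bot
print(bot.close_job())"
```

```text
the job is handed in; nothing more can be done
None
```

The coin roll is in the cash box and the lid is shut. I handed the job in at about 15.5 s of the 54 s allowed, with the arm clear of everything.

- **Roll:** I gripped the green and cream roll by its ends and lowered it into the second compartment from the front. A picture after release showed it lying flat there.
- **Lid:** I pushed it forward from behind with the closed fingers until it tipped and fell shut, then lifted the gripper clear to z = 0.325 m.
- **Last checks:** The final side picture shows the lid level on the box with no visible gap. Its near corners sat 6–7 px lower than predicted at front and back alike, in the 4x enlarged picture. That points to a calibration offset rather than a raised lid. Contact force on the arm was about zero.
- **Not tested:** I did not press on the lid, so "fully shut" rests on the picture alone. My first fit of the box position was off by 2–3 px because the box body is narrower than the lid. I refitted using the tray walls before placing the roll.

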